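Set a rivet with bench-mounted locking pliers

ROBOT

A 6-joint arm with a two-finger parallel gripper is mounted at the origin on the work surface. World frame = base frame: x ahead of the robot, y to its left, z up, the work surface at z = 0. Lengths are in m, angles in rad, forces in N, time in s.
With the tool pointing down it reaches from about 0.3 to 0.875 m from the base axis. Payload 6.4 kg.
Tool frame: the origin (TCP) lies between the finger pads; the fingertips stand 19 mm ahead of it and the grasp point (between the pads) is the TCP; z points along the fingers, y is the direction in which the jaws open and shut (so a half turn about z gives the same grasp; the last joint's range is limited). The gripper opens to 85 mm and grips with 20 to 120 N. Pads are 22 mm wide; open, the fingers measure 114 mm over their backs; the gripper's body (76 mm by 85 mm) begins 54 mm behind the grasp point. The pads swing forward as they close: fully open they stand 13 mm farther back than shut.
Start: joints at [1.062, 0.181, 1.607, -0, 1.354, -0.206], TCP at [0.171, 0.549, 0.22] pointing down, gripper open.
Joint ranges: [-2.99, 2.99], [-0.89, 2.07], [0.3, 2.58], [-1.14, 4.28], [0, 2.63], [-3.12, 3.12]. Speed limits (rad/s): [2.57, 2.57, 3.01, 3.14, 3.14, 3.14].

INTERFACE

Orientations are given as a unit quaternion [w, x, y, z].
In Python, from bench import * gives the robot as it stands.
- The arm moves only by the tool apply_moves, never from a script. Its argument "moves" is a list that holds one entry, the list of rows, each a list of 7 numbers: the shift along the tool's x, y, z in cm, then the turn, a rotation vector about the tool's x, y, z in rad, then the opening, from 0 (shut) to 1 (fully open). A call has 1 to 8 rows; each row is the pose to reach, as a shift and turn from the pose commanded when the call began, along the tool's axes at that moment; what a row does not reach only later rows make up. A row lasts 1/10 s, in which the tool goes at most 50 mm and 8.59 degrees, less where a joint would pass 70% of its speed; a pose out of reach is approached as far as the arm can. A call with a gripper value outside its range is refused whole. The fingers move at their own pace and stop on an object; the grip force is fixed at half the most. Time passes only in rows, so rows that repeat a pose let the fingers close. It gives the time, the measured TCP pose, the force and the opening at its end, in the units of the state.
- get_obs(): the state, without advancing time (a new reading comes with each control period).
- camera(name): name is "scene" or "top" or "wrist"; returns the picture (480x640x3 uint8, red, green, blue); there is no depth.
- get_calibration(name): a dict with "vertical_fov" (degrees; the focal length in pixels is half the picture's height over the tangent of half this angle, whatever the lens; pixels are square), "cx", "cy" (the principal point, pixels), "R" (3x3) and "t" (3): a world point X has camera coordinates R X + t. Camera axes: x right, y down, z forward; pixel columns grow to the right and rows downward; lengths in m; the calibration is good to about 2 mm. A picture is of the moment at which its call begins: read the wrist's pose just before it. get_calibration takes no time and is no camera call; for the wrist camera it gives the pose at the moment of the call.
- hand_in(): hands the job in, once; it reports no verdict.
The state is a dict: "time_s": time; "q": joint angles; "dq": joint speeds; "joint_efforts": joint torques, N m; "eef_pos": TCP position; "eef_rot": TCP orientation; "wrist_force": force on the tool from outside, world axes, zero at the start; "torque": the same for the moment, N m; "opening": opening from 0.0 (shut) to 1.0 (fully open).
Only numpy, scipy, OpenCV 4.12 (cv2) and the standard library are available. Lean on these libraries where they do the work, as an engineer would, in place of code of your own. Each camera call takes 0.05 s, during which the arm holds its last target. There are 200 camera calls.

TASK

Gently slide the brass link fully home against the back stop of the locking pliers, then squeeze the blue handle down until it snaps over centre and take your hand away, so that the pliers stay locked on the rivet for a moment. Then flick the red release lever so that the pliers spring open, leaving the link in place with its rivet pressed flush; do not force anything, and leave the other things on the bench alone.

Things in the scene. Friction and masses are not known exactly. Their poses are not given: they have to be found in the camera images.
- pliers: Steel locking pliers on a dark base plate 90 x 310 mm, screwed to the bench. Origin: underside of the plate, on the bench. x = the way the link slides in, y = from the handles (-y) to the jaws (+y), z up. Frame: up to z = 90 mm at y -53..33, x +-22 mm; raised jaw up to z = 120 mm. All rigid metal: stop by force; over 32 N of robot force on any part of it is too much
- anvil_home (a point): Point on the flat anvil (lower jaw) right under the upper jaw, at x 0, y 60, z 50 mm in the pliers' frame, axes as the pliers'. Anvil: x -115..20, y 37..83 mm. On it two guides 29 mm apart and 12 mm high (x -30..25 mm) and a back stop, its face at x = 15 mm. The link fully home has its origin 30 mm to -x of this point and its rivet over it
- link: Brass bar 90 (x) x 26 (y) x 12 mm (z), 0.14-0.28 kg, origin at the centre of its underside, lying on the anvil, its far +x end between the guides, 15 to 35 mm short of the back stop. Slide it to +x of the pliers; its near end lies free and can be pushed with shut fingers 4 to 5 mm above the anvil. Sliding takes 1 to 3 N; over 45 N from the fingers is too much
- rivet (a joint): Copper rivet, 10 mm across, upright in the link 30 mm from its middle towards the back stop: how far it is pressed in, in m. 0 = standing 3 mm proud (start), 0.003 = flush. It stays where it is pressed
- handle (a joint): Upper, blue handle, hinged along the pliers' x at y -40, z 78 mm, end at y -155 mm, 26 wide, 14 mm thick. Angle in rad: 0 = sprung open (start), grows when pressed down, level at 0.52. The spring load rises, falls off, and past the centre it drops the last 3 mm by itself to a hard stop and stays. The screw at its end is set differently each time: the stop lies anywhere from 0.37 to 0.64. Let go before, it springs open
- handle_pad (a point): Point on the top face of the blue handle, 90 mm from its hinge and 25 mm from its end, where to press straight down; it moves with the handle. Pressing here takes 10 to 18 N on the way. With the pliers locked it lies near x 0, y -130, z 74 to 98 mm in the pliers' frame; open, near z 129 mm
- release (a joint): Red release lever beyond the end of the handle, hinged along the pliers' x at y -170, z 58 mm. Angle in rad: 0 = at rest (sprung back), grows as its outer end is pressed down, hard stop at 0.62. With the pliers locked, 0.1 to 0.5 rad lifts the handle back over the centre and it springs up (its end to z 145 mm)
- paddle (a point): Middle of the top face of the red paddle (30 x 26 mm) at the outer end of the release lever, where to press down by 28 to 32 mm; takes up to about 10 N. At rest it is at x 0, y -225, z 63 mm in the pliers' frame
- mallet: Pale mallet with a dark wooden handle, 220 mm long, 48 mm head; a bystander
- bench_block: Steel block 75 x 75 x 25 mm; a bystander
- jar: Amber jar, 56 mm wide, 70 mm high; a bystander
- rivet_cup: Copper bowl, 64 mm wide, 45 mm high; a bystander
- brush: Brush, 170 mm long; a bystander
- done_link_a: A finished link like the one in the pliers, lying on the bench; a bystander
- done_link_b: Another finished link lying on the bench; a bystander
There are look-alikes about, which are no part of the job. Leave any pink or turquoise look-alike of the link alone.

How it is judged:
On the way, in this order (a step that is already met when the one before it is completed fails the run):
1. the link is slid home, within 3 mm of the back stop (x of link in the frame of pliers above -0.033 m and z of link in the frame of pliers below 0.053 m), for 0.2 s.
2. the pliers are locked over centre on the rivet, which is pressed in, and stay so with the robot touching them no more (all of step 1 and contact force between each of the arm, the fingers and pliers below 0.2 N and value of joint handle above 0.3 rad and value of joint rivet above 0.0022 m), for 0.4 s.
3. the release lever is pressed (value of joint release above 0.06 rad).
At the end, for the whole second after the job is handed in: The pliers have sprung open (handle within 0.08 rad of fully open, release lever back at rest), the link lies at rest on the anvil within 3 mm of the back stop and its rivet is pressed in by at least 2.2 of its 3 mm (all of step 1 and value of joint each of handle, release below 0.08 rad and value of joint rivet above 0.0022 m and linear speed of link below 0.01 m/s); the robot touches nothing.
It fails at once if the fingers press the link with more than 45 N (contact force between the fingers and link above 45 N).
It fails at once if the robot presses any part of the pliers with more than 32 N (contact force between any of the fingers, the arm and pliers above 32 N).
It fails at once if a bystander is moved by more than 25 mm (distance of any of mallet, bench_block, jar, rivet_cup, brush, done_link_a, done_link_b from where it was at the start of the episode above 0.025 m).
It also fails if it takes over 59 s, if anything falls off the work surface, if the arm or the gripper's body presses on something with over 40 N, if the wrist force passes 120 N, or if a joint passes its speed limit or range.

## Working session

There is one attempt and no reset: what is moved stays moved. The work goes in short steps, Python scripts to look and compute and a tool call to move; the robot and the scene stay as the last step left them, time stands still between calls to the robot, and variables do not carry over. Pictures are saved under pics/ and viewed, about 8 in all and at most 12, crops included, and the job is handed in when it is done.

Besides the shell and the picture viewer there is one more tool, called after "Emit:" as name(argument=value, ...) on one line, values as JSON. apply_moves: Moves the arm, as the interface text tells. Its arguments: {"type":"object","properties":{"moves":{"type":"array","items":{"type":"array","items":{"type":"array","items":{"type":"number"}}}}},"required":["moves"]}

```bash
mkdir -p pics; ls; python3 - <<'E'
from bench import *
import cv2
o=get_obs();print(o)
for n in("top","scene"):
    im=camera(n);cv2.imwrite(f"pics/{n}0.png",im[:,:,::-1]);c=get_calibration(n);print(n,c)
E
```

```text
pics
{'time_s': 0.0, 'q': array([ 1.06164924e+00,  1.81524635e-01,  1.60800312e+00,  3.26478635e-05,
        1.35382392e+00, -2.06305009e-01]), 'dq': array([ 0.00235543, -0.0004316 ,  0.00019421, -0.00063121, -0.00096219,
       -0.00057572]), 'joint_efforts': array([-3.62020357e-03, -4.44877338e+01, -3.51330543e+01, -6.57471464e-04,
        9.29211063e-03,  2.53259566e-05]), 'eef_pos': array([0.17117513, 0.54832984, 0.21949577]), 'eef_rot': array([-3.22884785e-04,  1.50846495e-01,  9.88556807e-01, -8.18251001e-04]), 'wrist_force': array([-0.36858491,  0.48674842, -0.25881501]), 'torque': array([ 0.00895724, -0.02189169,  0.01015831]), 'opening': 0.9988394140562574}
top {'vertical_fov': 52.100445705810756, 'cx': 316.9441191467761, 'cy': 229.82857519179214, 'R': array([[-0.02859527, -0.99955658, -0.00830425],
       [-0.99209278,  0.02939544, -0.1220157 ],
       [ 0.1222057 ,  0.00474952, -0.99249343]]), 't': array([0.02689044, 0.52669935, 1.38780475])}
scene {'vertical_fov': 57.169713850039294, 'cx': 321.7856977711446, 'cy': 240.77222867766747, 'R': array([[-0.65534595,  0.75531065,  0.00524519],
       [ 0.63805775,  0.55730106, -0.53131708],
       [-0.4042326 , -0.34484976, -0.8471568 ]]), 't': array([ 0.3296146 , -0.29532114,  1.2199012 ])}
```

View pics/top0.png

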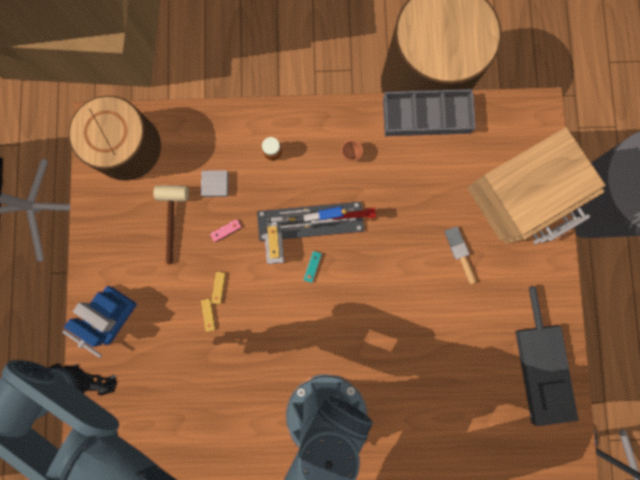

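View pics/scene0.png

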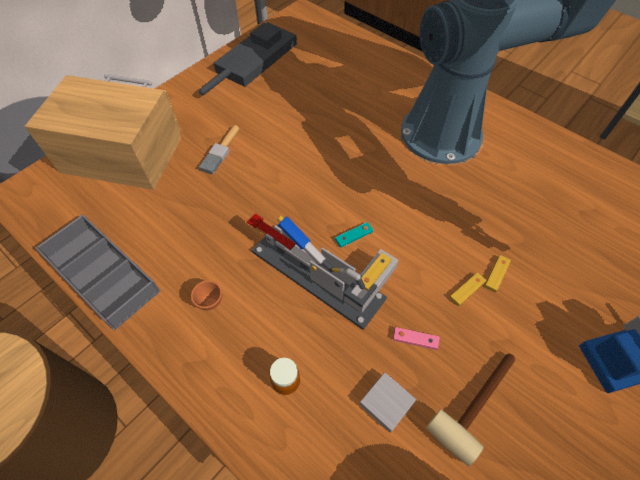

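```bash
cat > h.py <<'E'
import numpy as np,cv2
def ray(c,u,v):
    f=240/np.tan(np.radians(c["vertical_fov"])/2);R=np.array(c["R"]);t=np.array(c["t"])
    return -R.T@t, R.T@np.array([(u-c["cx"])/f,(v-c["cy"])/f,1.])
def onz(c,u,v,z):
    o,d=ray(c,u,v);return o+d*(z-o[2])/d[2]
def proj(c,X):
    f=240/np.tan(np.radians(c["vertical_fov"])/2);p=np.array(c["R"])@X+c["t"]
    return np.array([c["cx"]+f*p[0]/p[2],c["cy"]+f*p[1]/p[2]])
E
python3 - <<'E'
from bench import *
from h import *
c=get_calibration("top")
for u,v in [(263,213),(265,236),(358,205),(362,229)]: print(onz(c,u,v,.01))
for u,v,z in [(274,242,.062),(372,213,.063),(330,214,.125)]: print(onz(c,u,v,z))
w=get_calibration("wrist");o=get_obs();R=w["R"];print(w["vertical_fov"],"wcam pos",-R.T@w["t"],"fwd",R[2],o["eef_pos"])
E
```

```text
[0.58479    0.16948863 0.01      ]
[0.51627921 0.1646502  0.01      ]
[ 0.60030349 -0.11171669  0.01      ]
[ 0.52854443 -0.12067893  0.01      ]
[0.49257236 0.13367385 0.062     ]
[ 0.56697316 -0.14621148  0.063     ]
[ 0.55804559 -0.02553137  0.125     ]
58.871077691875804 wcam pos [0.09879952 0.57197339 0.37268917] fwd [ 0.28636528 -0.09239089 -0.95365552] [0.1711777  0.54838558 0.2195634 ]
```

Emit:
apply_moves(moves=[[[-46,-37,-11,0,0,-0.35,0],[-46,-37,-11,0,0,-0.35,0],[-46,-37,-11,0,0,-0.35,0],[-46,-37,-11,0,0,-0.35,0],[-46,-37,-11,0,0,-0.35,0],[-46,-37,-11,0,0,-0.35,0],[-46,-37,-11,0,0,-0.35,0],[-46,-37,-11,0,0,-0.35,0]]])

```text
time_s: 0.9
eef_pos: [0.3875, 0.2256, 0.2928]
eef_rot: [0.0, -0.024, 1.0, 0.0]
wrist_force: [1.3, -0.0, 0.5]
opening: -0.005
```

Emit:
apply_moves(moves=[[[-10.5,-17,-3.7,0,0,0,0],[-10.5,-17,-3.7,0,0,0,0],[-10.5,-17,-3.7,0,0,0,0],[-10.5,-17,-3.7,0,0,0,0],[-10.5,-17,-3.7,0,0,0,0],[-10.5,-17,-3.7,0,0,0,0]]])

```text
time_s: 1.5
eef_pos: [0.5002, 0.0616, 0.329]
eef_rot: [-0.001, -0.022, 1.0, 0.0]
wrist_force: [-0.6, -0.5, 0.5]
opening: -0.002
```

```bash
python3 - <<'E'
from bench import *
from h import *
import pickle
c=get_calibration("wrist");im=camera("wrist");o=get_obs();print(o["eef_pos"],o["eef_rot"],o["wrist_force"])
b=im[:,:,::-1].copy();cv2.imwrite("pics/w1.png",b);pickle.dump(c,open("w1.pkl","wb"))
O=np.array([.555,.079]);a=.048
E
```

```text
[0.49947631 0.06273939 0.32881584] [-8.09703981e-04 -2.30839340e-02  9.99733139e-01  3.57339964e-04] [-0.74817945 -0.59979645 -0.11813266]
```

View pics/w1.png

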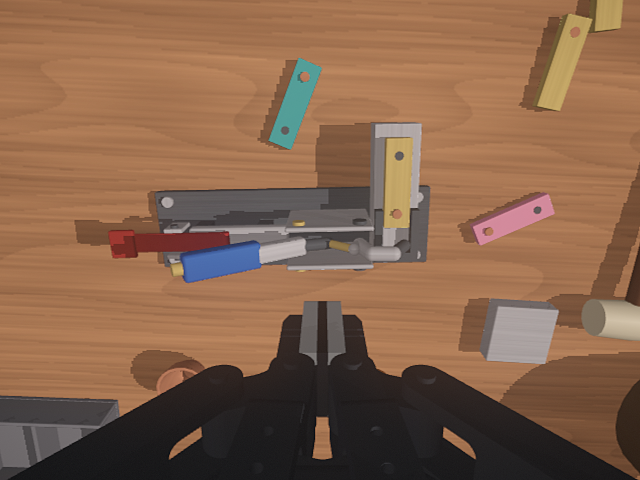

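The wrist view shows the link (near end at about (399,138), rivet hole side at (397,214)), the anvil's near edge at (374..421,123), the paddle at (123,244), the blue handle and four screws.

```bash
python3 - <<'E'
from h import *
import pickle
c=pickle.load(open("w1.pkl","rb"));b=cv2.imread("pics/w1.png")
hsv=cv2.cvtColor(b,cv2.COLOR_BGR2HSV)
def blob(m,roi):
    x0,y0,x1,y1=roi;k=np.zeros_like(m);k[y0:y1,x0:x1]=m[y0:y1,x0:x1]
    cs=cv2.findContours(k,cv2.RETR_EXTERNAL,cv2.CHAIN_APPROX_NONE)[0];return max(cs,key=cv2.contourArea)[:,0]
def W(p,z): return np.array([onz(c,u,v,z)[:2] for u,v in p])
for u,v in [(167,202),(420,196),(418,255)]: print("screw",onz(c,u,v,.012))
print("anvil",W([(374,123),(421,123)],.05))
l=blob(cv2.inRange(hsv,(18,90,80),(32,255,255)),(375,125,425,235))
r=cv2.minAreaRect((W(l,.062)*1000).astype(np.float32));print("link",r)
p=blob(cv2.inRange(hsv,(0,150,60),(6,255,255))|cv2.inRange(hsv,(174,150,60),(180,255,255)),(100,220,240,265))
print("red bbox",cv2.boundingRect(p)); pw=W(p,.063);print("paddle end",pw.min(0),pw.max(0))
q=p[p[:,0]<134];pw=W(q,.063);print("paddle",pw.min(0),pw.max(0),(pw.min(0)+pw.max(0))/2)
h=blob(cv2.inRange(hsv,(105,120,60),(130,255,255)),(165,230,280,290));hw=W(h,.129);print("blue",hw.min(0),hw.max(0),cv2.minAreaRect((hw*1000).astype(np.float32)))
E
```

```text
screw [ 0.53330538 -0.1116355   0.012     ]
screw [0.51379014 0.17220086 0.012     ]
screw [0.58363803 0.1778054  0.012     ]
anvil [[0.43635503 0.10978453]
 [0.43431013 0.15576322]]
link ((492.8050842285156, 135.90235900878906), (90.13741302490234, 26.999282836914062), 3.93312668800354)
red bbox (108, 230, 121, 28)
paddle end [ 0.55017738 -0.15605513] [ 0.58280013 -0.03266641]
paddle [ 0.55238213 -0.15605513] [ 0.58280013 -0.12988641] [ 0.56759113 -0.14297077]
blue [ 0.53749239 -0.06100046] [0.57788473 0.00934922] ((557.57861328125, -25.373733520507812), (27.795711517333984, 73.7568130493164), 12.851085662841797)
```

Emit:
apply_moves(moves=[[[7.4,7.2,5,0,0,-0.022,0],[7.4,7.2,10,0,0,-0.022,0],[7.4,7.2,15,0,0,-0.022,0],[7.4,7.2,20,0,0,-0.022,0],[7.4,7.2,23,0,0,-0.022,0],[7.4,7.2,24,0,0,-0.022,0],[7.4,7.2,24,0,0,-0.022,0]]])

```text
time_s: 2.25
eef_pos: [0.4169, 0.1325, 0.0852]
eef_rot: [-0.005, -0.036, 0.999, 0.0]
wrist_force: [-1.8, 0.1, -0.2]
opening: -0.0
```

```bash
cat >> h.py <<'E'
O=np.array([.5541,.0807,0]);a=.068
P=np.array([[np.cos(a),-np.sin(a),0],[np.sin(a),np.cos(a),0],[0,0,1]])
from scipy.spatial.transform import Rotation as Ro
def st(o):
    q=o["eef_rot"];R=Ro.from_quat([q[1],q[2],q[3],q[0]]).as_matrix()
    print("t",round(o["time_s"],2),"plier-frame mm",np.round(P.T@(o["eef_pos"]-O)*1000,1),"tool axes",np.round(P.T@R,3).tolist(),"F",np.round(P.T@o["wrist_force"],1))
E
python3 - <<'E'
from bench import *
from h import *
st(get_obs())
im=camera("wrist")[:,:,::-1];st(get_obs());cv2.imwrite("pics/w2.png",im)
E
```

```text
t 2.25 plier-frame mm [-133.4   61.    85.2] tool axes [[-1.0, -0.004, -0.01], [-0.004, 1.0, 0.001], [0.01, 0.001, -1.0]] F [-1.8  0.2 -0.2]
t 2.3 plier-frame mm [-130.6   60.6   88.1] tool axes [[-1.0, -0.004, -0.005], [-0.004, 1.0, 0.0], [0.005, 0.0, -1.0]] F [ 1.4 -0.1 -0.2]
```

View pics/w2.png

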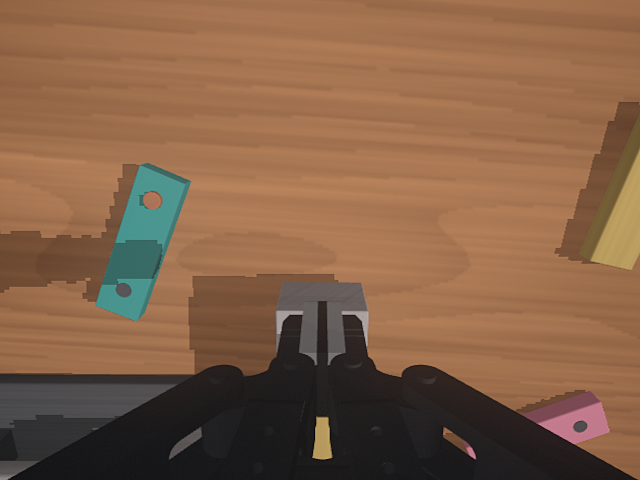

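Emit:
apply_moves(moves=[[[0,-0.1,0.8,0,0,0,0],[0,-0.1,1.3,0,0,0,0],[0,-0.1,1.5,0,0,0,0],[0,-0.1,1.5,0,0,0,0],[-0.6,-0.1,1.5,0,0,0,0],[-1.2,-0.1,1.5,0,0,0,0],[-1.7,-0.1,1.5,0,0,0,0],[-1.8,-0.1,1.5,0,0,0,0]]])

```text
time_s: 3.1
eef_pos: [0.4418, 0.1312, 0.0748]
eef_rot: [0.0, -0.034, 0.999, -0.0]
wrist_force: [-0.7, 0.1, 0.8]
opening: 0.001
```

```bash
python3 - <<'E'
from bench import *
from h import *
st(get_obs())
E
```

```text
t 3.1 plier-frame mm [-108.6   58.1   74.8] tool axes [[-1.0, -0.001, 0.001], [-0.001, 1.0, -0.0], [-0.001, -0.0, -1.0]] F [-0.7  0.1  0.8]
```

Emit:
apply_moves(moves=[[[-0.4,0.1,0.1,0,0,0,0],[-0.8,0.1,0.1,0,0,0,0],[-1.2,0.1,0.1,0,0,0,0],[-1.6,0.1,0.1,0,0,0,0],[-1.9,0.1,0.1,0,0,0,0],[-2.1,0.1,0.1,0,0,0,0],[-2.1,0.1,0.1,0,0,0,0]]])

```text
time_s: 3.8
eef_pos: [0.4618, 0.1337, 0.0736]
eef_rot: [0.0, -0.035, 0.999, 0.0]
wrist_force: [-0.3, 1.2, -0.6]
opening: -0.001
```

```bash
python3 - <<'E'
from bench import *
from h import *
st(get_obs())
E
```

```text
t 3.8 plier-frame mm [-88.5  59.2  73.6] tool axes [[-1.0, -0.001, 0.0], [-0.001, 1.0, 0.0], [-0.0, 0.0, -1.0]] F [-0.2  1.2 -0.6]
```

Emit:
apply_moves(moves=[[[-0.1,0,0,0,0,0,0],[-0.2,0,0,0,0,0,0],[-0.2,0,0,0,0,0,0]]])

```text
time_s: 4.1
eef_pos: [0.4637, 0.1339, 0.0736]
eef_rot: [0.0, -0.035, 0.999, -0.0]
wrist_force: [-0.6, -0.1, -0.5]
opening: -0.001
```

Emit:
apply_moves(moves=[[[-0.1,0,0,0,0,0,0],[-0.15,0,0,0,0,0,0],[-0.15,0,0,0,0,0,0]]])

```text
time_s: 4.4
eef_pos: [0.4652, 0.134, 0.0736]
eef_rot: [0.0, -0.035, 0.999, -0.0]
wrist_force: [-0.6, 0.1, -0.1]
opening: -0.001
```

```bash
python3 - <<'E'
from bench import *
from h import *
import pickle
st(get_obs())
for n in("wrist","scene"):
    pickle.dump(get_calibration(n),open(n+"3.pkl","wb"));im=camera(n)[:,:,::-1];cv2.imwrite(f"pics/{n}3.png",im)
im=cv2.imread("pics/scene3.png")[210:330,240:420];w=cv2.imread("pics/wrist3.png")
cv2.imwrite("pics/s3.png",cv2.resize(im,None,fx=4,fy=4,interpolation=cv2.INTER_CUBIC))
E
```

```text
t 4.4 plier-frame mm [-85.1  59.2  73.6] tool axes [[-1.0, -0.001, 0.0], [-0.001, 1.0, -0.0], [-0.0, -0.0, -1.0]] F [-0.6  0.1 -0.1]
```

View pics/s3.png

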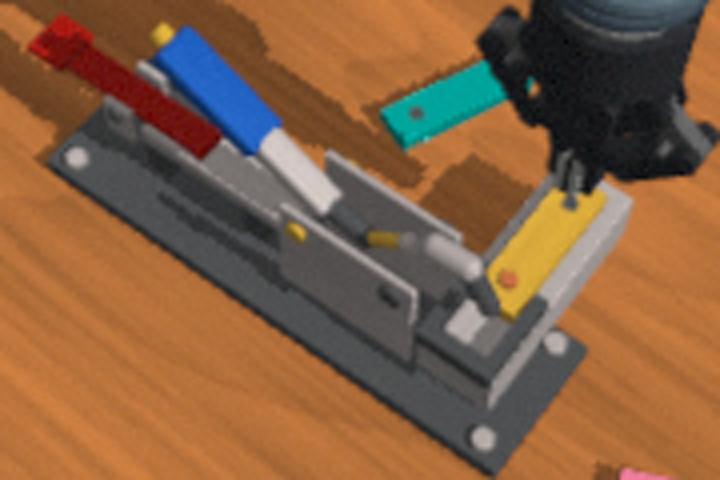

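The scene crop shows the fingers at the link's near end, with the link still some way from the back stop (far end at about (525,315) in the crop); I push on in small steps.

Emit:
apply_moves(moves=[[[-0.2,0,0,0,0,0,0],[-0.4,0,0,0,0,0,0],[-0.5,0,0,0,0,0,0],[-0.5,0,0,0,0,0,0]]])

```text
time_s: 4.9
eef_pos: [0.4703, 0.1343, 0.0736]
eef_rot: [0.0, -0.035, 0.999, -0.0]
wrist_force: [0.0, 1.0, -0.9]
opening: -0.001
```

```bash
python3 - <<'E'
from bench import *
from h import *
st(get_obs())
# link extent in scene view, far/near end by yellow mask on top plane z=.062
for f in ("scene0","scene3"):
    b=cv2.imread(f"pics/{f}.png");h=cv2.cvtColor(b,cv2.COLOR_BGR2HSV);m=cv2.inRange(h,(18,110,90),(32,255,255))
    k=np.zeros_like(m);k[245:300,355:400]=m[245:300,355:400]
    cs=max(cv2.findContours(k,0,1)[0],key=cv2.contourArea)[:,0]
    c=get_calibration("scene");X=np.array([P.T@(onz(c,u,v,.062)-O) for u,v in cs])*1000
    print(f,X.min(0),X.max(0))
E
```

```text
t 4.9 plier-frame mm [-80.   59.2  73.6] tool axes [[-1.0, -0.001, 0.0], [-0.001, 1.0, -0.0], [-0.0, -0.0, -1.0]] F [ 0.1  1.  -0.9]
scene0 [-104.08097514   46.36554674   62.        ] [-10.65733232  74.4032977   62.        ]
scene3 [-103.48786199   46.36554674   62.        ] [-10.05970055  74.4032977   62.        ]
```

```bash
python3 - <<'E'
from bench import *
from h import *
w=get_calibration("wrist");o=get_obs();im=camera("wrist")[:,:,::-1].copy();s=camera("scene")[:,:,::-1].copy();cs=get_calibration("scene")
tz=o["eef_pos"]+[0,0,-.019]
print("tip px wrist",proj(w,tz),"scene",proj(cs,tz),"tcp scene",proj(cs,o["eef_pos"]))
p=proj(cs,tz);u,v=int(p[0]),int(p[1])
a=cv2.resize(s[v-35:v+35,u-40:u+40],None,fx=5,fy=5,interpolation=cv2.INTER_CUBIC);cv2.circle(a,(int((p[0]-u+40)*5),int((p[1]-v+35)*5)),3,(255,0,255),-1)
b=im[230:480,200:440];b=cv2.resize(b,(336,350))
cv2.imwrite("pics/m4.png",np.hstack([a,b]))
E
```

```text
tip px wrist [321.71941065 288.40084924] scene [379.66687715 264.55552386] tcp scene [380.72591555 260.14402978]
```

View pics/m4.png

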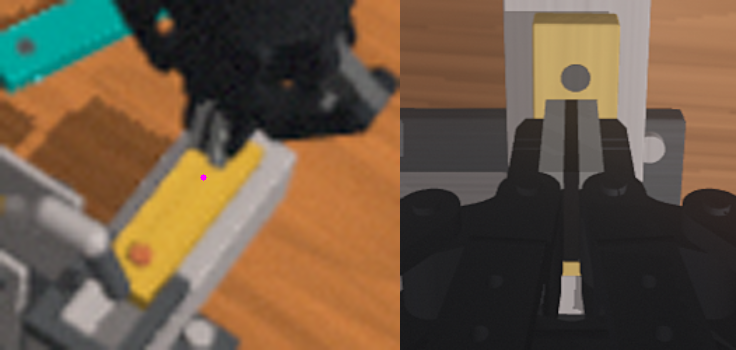

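```bash
python3 - <<'E'
from bench import *
from h import *
w=get_calibration("wrist");o=get_obs();e=o["eef_pos"]
for d in(0,.005,.01,.015,.019):
  print(d,[np.round(proj(w,e+P@np.array([-h,0,-d]))[1],1) for h in(0,.005,.011)])
cs=get_calibration("scene");u,v=proj(cs,e-[0,0,.019]);u,v=int(u)-40+215/5,int(v)-35+165/5
print("seen",u,v)
for d in(0,.005,.01,.015,.019):print(d,[np.round(proj(cs,e+P@np.array([-h,0,-d])),1).tolist() for h in(-.011,0,.011)])
X=P.T@(onz(w,321,230+12*250/350,.062)-O)*1000;print("link near end",X)
st(o)
E
```

```text
0 [np.float64(308.0), np.float64(296.5), np.float64(282.4)]
0.005 [np.float64(302.5), np.float64(291.2), np.float64(277.5)]
0.01 [np.float64(297.3), np.float64(286.3), np.float64(272.8)]
0.015 [np.float64(292.3), np.float64(281.6), np.float64(268.5)]
0.019 [np.float64(288.5), np.float64(278.0), np.float64(265.1)]
seen 382.0 262.0
0 [[377.9, 263.8], [380.8, 260.1], [383.6, 256.5]]
0.005 [[377.6, 264.9], [380.5, 261.3], [383.3, 257.6]]
0.01 [[377.4, 266.1], [380.2, 262.4], [383.1, 258.8]]
0.015 [[377.1, 267.2], [379.9, 263.6], [382.8, 260.0]]
0.019 [[376.9, 268.1], [379.7, 264.5], [382.5, 260.9]]
link near end [-105.48121781   58.9079642    62.        ]
t 5.0 plier-frame mm [-80.2  59.2  73.5] tool axes [[-1.0, -0.001, -0.0], [-0.001, 1.0, -0.0], [0.0, -0.0, -1.0]] F [-0.9  0.  -0. ]
```

The fingers are hovering over the link: its near end is still at x≈-104, so the shut tips end higher than assumed. I'll back off and find the height by touch.

Emit:
apply_moves(moves=[[[0,0,-1.0,0,0,0,0],[2,0,-1.0,0,0,0,0],[4.2,0,-1.0,0,0,0,0],[4.2,0,-0.5,0,0,0,0],[4.2,0,0,0,0,0,0],[4.2,0,0.3,0,0,0,0],[4.2,0,0.3,0,0,0,0]]])

```text
time_s: 5.7
eef_pos: [0.4286, 0.1314, 0.0702]
eef_rot: [-0.0, -0.035, 0.999, -0.0]
wrist_force: [0.5, 0.3, 0.0]
opening: -0.001
```

Emit:
apply_moves(moves=[[[0,0,0.1,0,0,0,0],[0,0,0.2,0,0,0,0],[0,0,0.2,0,0,0,0]]])

```text
time_s: 6.0
eef_pos: [0.4282, 0.1314, 0.0684]
eef_rot: [-0.0, -0.035, 0.999, -0.0]
wrist_force: [-0.0, -0.8, 0.2]
opening: 0.001
```

Emit:
apply_moves(moves=[[[0,0,0.1,0,0,0,0],[0,0,0.2,0,0,0,0],[0,0,0.2,0,0,0,0]]])

```text
time_s: 6.3
eef_pos: [0.4281, 0.1314, 0.0664]
eef_rot: [-0.0, -0.035, 0.999, 0.0]
wrist_force: [0.3, -0.2, -0.5]
opening: -0.0
```

```bash
python3 - <<'E'
from bench import *
from h import *
st(get_obs())
w=get_calibration("wrist");im=camera("wrist")[:,:,::-1].copy();s=camera("scene")[:,:,::-1].copy();cs=get_calibration("scene")
p=proj(cs,get_obs()["eef_pos"]);u,v=int(p[0]),int(p[1])
a=cv2.resize(s[v-35:v+35,u-50:u+30],None,fx=5,fy=5,interpolation=cv2.INTER_CUBIC)
b=cv2.resize(im[230:480,200:440],(336,350))
cv2.imwrite("pics/m5.png",np.hstack([a,b]))
E
```

```text
t 6.3 plier-frame mm [-122.3   59.2   66.4] tool axes [[-1.0, -0.001, -0.0], [-0.001, 1.0, 0.0], [0.0, 0.0, -1.0]] F [ 0.3 -0.2 -0.5]
```

View pics/m5.png

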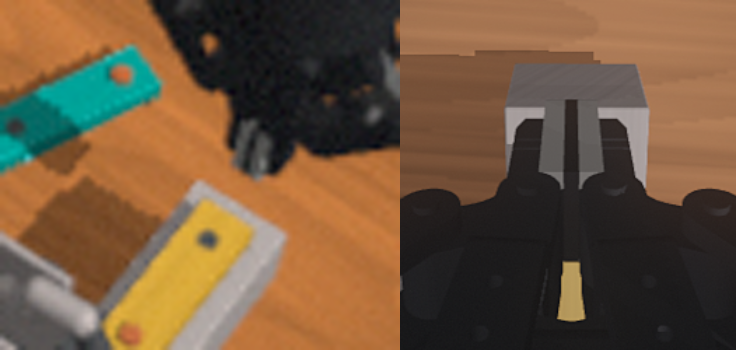

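In the crop the tips appear right at the projected TCP (about (255,170)), so they end roughly 0–6 mm ahead of it. A TCP height of 59 mm puts them below the link's top and above the anvil.

Emit:
apply_moves(moves=[[[0,0,0.2,0,0,0,0],[0,0,0.4,0,0,0,0],[0,0,0.6,0,0,0,0],[0,0,0.7,0,0,0,0],[0,0,0.7,0,0,0,0]]])

```text
time_s: 6.9
eef_pos: [0.428, 0.1314, 0.0593]
eef_rot: [-0.0, -0.035, 0.999, 0.0]
wrist_force: [-1.9, 0.6, 0.3]
opening: 0.002
```

Emit:
apply_moves(moves=[[[-0.3,0,0,0,0,0,0],[-0.6,0,0,0,0,0,0],[-0.9,0,0,0,0,0,0],[-1.2,0,0,0,0,0,0],[-1.5,0,0,0,0,0,0],[-1.5,0,0,0,0,0,0]]])

```text
time_s: 7.5
eef_pos: [0.4437, 0.1324, 0.0596]
eef_rot: [0.0, -0.035, 0.999, -0.0]
wrist_force: [-1.1, 0.5, 1.1]
opening: 0.001
```

```bash
cat > lk.py <<'E'
from bench import *
from h import *
st(get_obs())
b=camera("scene")[:,:,::-1].copy();cv2.imwrite("pics/lk.png",b)
h=cv2.cvtColor(b,cv2.COLOR_BGR2HSV);m=cv2.inRange(h,(18,110,90),(32,255,255))
k=np.zeros_like(m);k[245:300,345:400]=m[245:300,345:400]
cs=max(cv2.findContours(k,0,1)[0],key=cv2.contourArea)[:,0]
c=get_calibration("scene");X=np.array([P.T@(onz(c,u,v,.062)-O) for u,v in cs])*1000
print(X.min(0),X.max(0))
E
python3 lk.py
```

```text
t 7.5 plier-frame mm [-106.7   59.1   59.6] tool axes [[-1.0, -0.001, 0.0], [-0.001, 1.0, -0.0], [-0.0, -0.0, -1.0]] F [-1.1  0.6  1.1]
[-104.57993114   46.36554674   62.        ] [-10.05970055  74.4032977   62.        ]
```

Emit:
apply_moves(moves=[[[-0.3,0,0,0,0,0,0],[-0.6,0,0,0,0,0,0],[-0.9,0,0,0,0,0,0],[-1.2,0,0,0,0,0,0],[-1.2,0,0,0,0,0,0]]])

```text
time_s: 8.05
eef_pos: [0.4556, 0.1333, 0.0596]
eef_rot: [0.0, -0.035, 0.999, -0.0]
wrist_force: [0.4, -0.1, -0.1]
opening: 0.002
```

```bash
python3 lk.py; python3 - <<'E'
import cv2
s=cv2.imread("pics/lk.png");cv2.imwrite("pics/lk1.png",cv2.resize(s[220:310,320:430],None,fx=5,fy=5,interpolation=cv2.INTER_CUBIC))
E
```

```text
t 8.05 plier-frame mm [-94.7  59.1  59.6] tool axes [[-1.0, -0.001, 0.0], [-0.001, 1.0, -0.0], [-0.0, -0.0, -1.0]] F [ 0.4 -0.1 -0.1]
[-102.69631694   46.36554674   62.        ] [-10.05970055  74.4032977   62.        ]
```

View pics/lk1.png

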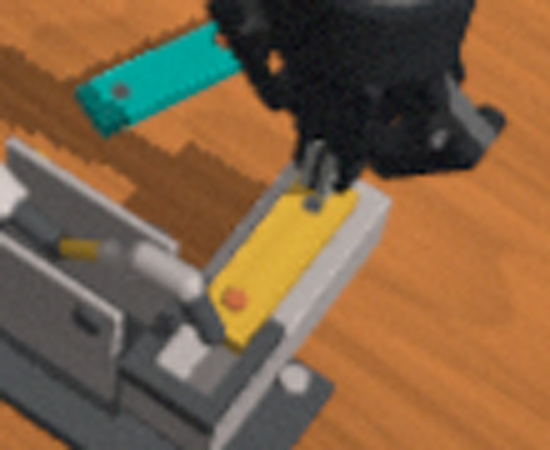

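The scene crop shows the fingers still hovering over the link (its near hole at (313,205)) without touching. I'll feel for its top face gently, which gives the true tip height.

Emit:
apply_moves(moves=[[[0,0,0.1,0,0,0,0],[0,0,0.2,0,0,0,0],[0,0,0.2,0,0,0,0]]])

```text
time_s: 8.4
eef_pos: [0.4548, 0.1333, 0.0573]
eef_rot: [-0.0, -0.035, 0.999, -0.0]
wrist_force: [0.1, -0.3, -0.7]
opening: 0.005
```

Emit:
apply_moves(moves=[[[0,0,0.1,0,0,0,0],[0,0,0.2,0,0,0,0],[0,0,0.2,0,0,0,0]]])

```text
time_s: 8.7
eef_pos: [0.4549, 0.1333, 0.0554]
eef_rot: [-0.0, -0.035, 0.999, -0.0]
wrist_force: [0.6, -0.1, 0.4]
opening: 0.0
```

```bash
python3 - <<'E'
from bench import *
from h import *
for i in range(3): st(get_obs()); camera("scene")
E
```

```text
t 8.7 plier-frame mm [-95.4  59.2  55.4] tool axes [[-1.0, -0.001, -0.0], [-0.001, 1.0, 0.0], [0.0, 0.0, -1.0]] F [ 0.6 -0.1  0.4]
t 8.75 plier-frame mm [-95.3  59.2  55.5] tool axes [[-1.0, -0.001, -0.0], [-0.001, 1.0, -0.0], [0.0, -0.0, -1.0]] F [-0.9 -0.4  0.2]
t 8.8 plier-frame mm [-95.3  59.2  55.5] tool axes [[-1.0, -0.001, -0.0], [-0.001, 1.0, 0.0], [0.0, 0.0, -1.0]] F [-0.5  0.  -0.2]
```

```bash
python3 - <<'E'
from bench import *
from h import *
o=get_obs();c=get_calibration("scene")
for u,v in[(383,256),(384,258)]:   # tip in lk.png, TCP then at x -94.7, z 59.6
  oo,d=ray(c,u,v);oo=P.T@(oo-O);d=P.T@d
  for x in(-.106,-.095,-.084):
    print(u,v,np.round((oo+d*(x-oo[0])/d[0])*1000,1))
w=get_calibration("wrist");im=camera("wrist")[:,:,::-1];cv2.imwrite("pics/w6.png",im)
b=cv2.resize(im[200:480,160:480],None,fx=2,fy=2,interpolation=cv2.INTER_CUBIC);s=camera("scene")[:,:,::-1]
s=cv2.resize(s[225:295,345:415],(640,640),interpolation=cv2.INTER_CUBIC)[:560,]
cv2.imwrite("pics/m6.png",cv2.resize(np.hstack([b,s]),None,fx=.62,fy=.62))
print("fingertip wrist",proj(w,o["eef_pos"]),proj(w,o["eef_pos"]-[0,0,.019]), "opening",o["opening"])
E
```

```text
383 256 [-106.    51.9   47.5]
383 256 [-95.   56.1  67. ]
383 256 [-84.   60.4  86.5]
384 258 [-106.    55.2   42.3]
384 258 [-95.   59.4  61.9]
384 258 [-84.   63.5  81.6]
fingertip wrist [321.59943077 307.86580505] [321.67743699 288.41807533] opening -0.0017190355372077176
```

View pics/m6.png

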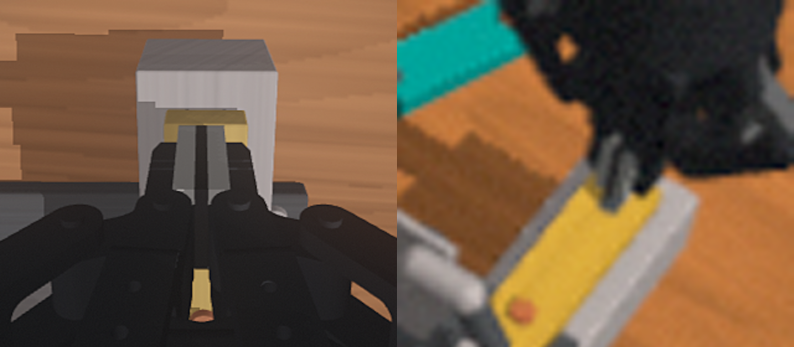

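```bash
python3 - <<'E'
from bench import *
from h import *
o=get_obs();c=get_calibration("scene");w=get_calibration("wrist");st(o)
o1,d1=[P.T@(v-O*i) for i,v in zip((1,0),ray(w,321.7,301))]
for u,v in[(383,261),(384,259),(384,262)]:
  o2,d2=[P.T@(x-O*i) for i,x in zip((1,0),ray(c,u,v))]
  s=np.linalg.lstsq(np.c_[d1,-d2],o2-o1,rcond=None)[0]
  print(np.round((o1+d1*s[0])*1000,1),np.round((o2+d2*s[1])*1000,1))
for v in(288,290,292):print("near end",np.round((P.T@(onz(w,321,v,.062)-O))*1000,1))
E
```

```text
t 8.95 plier-frame mm [-95.2  59.2  55.6] tool axes [[-1.0, -0.001, 0.0], [-0.001, 1.0, -0.0], [-0.0, -0.0, -1.0]] F [ 0.1 -0.1 -0.2]
[-94.9  59.2  48.7] [-94.8  58.9  48.7]
[-97.4  59.2  54. ] [-97.4  59.   54. ]
[-94.3  59.2  47.5] [-94.8  61.7  47.3]
near end [-106.6   59.    62. ]
near end [-105.8   59.    62. ]
near end [-104.9   59.    62. ]
```

```bash
python3 - <<'E'
from bench import *
from h import *
import pickle
w=pickle.load(open("w1.pkl","rb"));c=get_calibration("scene");ct=get_calibration("top")
def cen(f,roi,lo,hi):
    b=cv2.imread(f"pics/{f}.png");h=cv2.cvtColor(b,cv2.COLOR_BGR2HSV);x0,y0,x1,y1=roi
    m=cv2.inRange(h[y0:y1,x0:x1],lo,hi);cs=max(cv2.findContours(m,0,1)[0],key=cv2.contourArea)
    M=cv2.moments(cs);(a,b_)=cv2.minEnclosingCircle(cs)[0];k=cv2.minAreaRect(cs)
    return np.array(k[0])+[x0,y0],cv2.contourArea(cs)
def tri(p,q,cq):
    o1,d1=[P.T@(v-O*i) for i,v in zip((1,0),ray(w,*p))];o2,d2=[P.T@(x-O*i) for i,x in zip((1,0),ray(cq,*q))]
    s=np.linalg.lstsq(np.c_[d1,-d2],o2-o1,rcond=None)[0];return np.round((o1+d1*s[0])*1000,1),np.round((o2+d2*s[1])*1000,1)
lo,hi=(18,90,80),(32,255,255)
l1,a1=cen("w1",(375,125,425,235),lo,hi);l2,a2=cen("scene0",(350,240,400,300),lo,hi);print(l1,l2,a1,a2,"link",tri(l1,l2,c))
T=(80,120,50),(97,255,255)
t1,_=cen("w1",(250,40,340,160),*T);t2,_=cen("scene0",(320,210,380,255),*T);print(t1,t2,"turq",tri(t1,t2,c))
B=(160,60,100),(175,255,255)
t1,_=cen("w1",(460,180,570,250),*B);t2,_=cen("scene0",(380,315,450,360),*B);print(t1,t2,"pink",tri(t1,t2,c))
E
```

```text
[397.25727463 182.02442551] [374.70731735 270.86585617] 2300.0 460.5 link (array([-58.4,  59.9,  59.1]), array([-58.5,  60.1,  59.1]))
[294.37624359 103.26237106] [353.69999695 233.90000343] turq (array([-136.2,  -42.6,   10.2]), array([-135.8,  -43.4,   10.3]))
[512.23276138 218.04310608] [416.02352905 337.89411926] pink (array([ -5.2, 201.6,   8.9]), array([ -5.7, 202.2,   9.1]))
```

Taking the pad's 22 mm width into account, both views put the shut tips about 16 mm *behind* the reported TCP, so I keep feeling downwards.

Emit:
apply_moves(moves=[[[0,0,0.1,0,0,0,0],[0,0,0.2,0,0,0,0],[0,0,0.3,0,0,0,0],[0,0,0.3,0,0,0,0]]])

```text
time_s: 9.35
eef_pos: [0.4549, 0.1333, 0.0523]
eef_rot: [-0.0, -0.035, 0.999, 0.0]
wrist_force: [-0.5, 0.6, 0.3]
opening: 0.005
```

Emit:
apply_moves(moves=[[[0,0,0.1,0,0,0,0],[0,0,0.2,0,0,0,0],[0,0,0.2,0,0,0,0]]])

```text
time_s: 9.65
eef_pos: [0.4552, 0.1333, 0.0511]
eef_rot: [-0.0, -0.035, 0.999, -0.0]
wrist_force: [-1.9, -0.2, 7.2]
opening: 0.001
```

Emit:
apply_moves(moves=[[[0,0,0.1,0,0,0,0],[0,0,0.2,0,0,0,0],[0,0,0.2,0,0,0,0]]])

```text
time_s: 9.95
eef_pos: [0.4552, 0.1333, 0.051]
eef_rot: [-0.0, -0.035, 0.999, -0.0]
wrist_force: [-12.0, -2.1, 28.9]
opening: -0.002
```

Contact came at TCP z=51 mm on the link top (62 mm): the tips end 11 mm behind the TCP. Now I go behind the link at the correct height.

Emit:
apply_moves(moves=[[[0,0,-0.8,0,0,0,0],[1.5,0,-1.0,0,0,0,0],[3.3,0,-1.0,0,0,0,0],[3.3,0,-0.5,0,0,0,0],[3.3,0,0,0,0,0,0],[3.3,0,0.4,0,0,0,0],[3.3,0,0.4,0,0,0,0]]])

```text
time_s: 10.65
eef_pos: [0.4223, 0.1309, 0.0438]
eef_rot: [-0.001, -0.035, 0.999, -0.0]
wrist_force: [-0.5, -0.5, 0.4]
opening: 0.002
```

```bash
python3 lk.py
```

```text
t 10.65 plier-frame mm [-128.1   59.1   43.8] tool axes [[-1.0, -0.001, -0.001], [-0.001, 1.0, 0.0], [0.001, 0.0, -1.0]] F [-0.5 -0.4  0.4]
[-104.08097514   46.36554674   62.        ] [-10.05970055  74.4032977   62.        ]
```

Emit:
apply_moves(moves=[[[-0.5,0,0,0,0,0,0],[-1,0,0,0,0,0,0],[-1.4,0,0,0,0,0,0],[-1.8,0,0,0,0,0,0],[-2.2,0,0,0,0,0,0],[-2.6,0,0,0,0,0,0],[-3.0,0,0,0,0,0,0],[-3.0,0,0,0,0,0,0]]])

```text
time_s: 11.5
eef_pos: [0.4532, 0.1331, 0.0447]
eef_rot: [0.001, -0.035, 0.999, 0.0]
wrist_force: [-0.4, -0.3, -0.6]
opening: -0.002
```

```bash
python3 lk.py
```

```text
t 11.5 plier-frame mm [-97.1  59.1  44.7] tool axes [[-1.0, -0.001, 0.002], [-0.001, 1.0, 0.0], [-0.002, -0.0, -1.0]] F [-0.4 -0.2 -0.6]
[-88.27155614  46.83023024  62.        ] [ 5.96463186 74.63245185 62.        ]
```

Emit:
apply_moves(moves=[[[-0.3,0,0.05,0,0,0,0],[-0.6,0,0.05,0,0,0,0],[-0.8,0,0.05,0,0,0,0],[-0.9,0,0.05,0,0,0,0],[-0.9,0,0.05,0,0,0,0]]])

```text
time_s: 12.05
eef_pos: [0.4615, 0.1337, 0.0441]
eef_rot: [0.0, -0.035, 0.999, 0.0]
wrist_force: [-0.8, -0.7, -1.1]
opening: 0.005
```

Emit:
apply_moves(moves=[[[-0.1,0,0,0,0,0,0],[-0.1,0,0,0,0,0,0]]])

```text
time_s: 12.25
eef_pos: [0.462, 0.1338, 0.044]
eef_rot: [-0.0, -0.035, 0.999, 0.0]
wrist_force: [-1.4, 0.3, 1.1]
opening: 0.002
```

Emit:
apply_moves(moves=[[[-0.1,0,0,0,0,0,0],[-0.2,0,0,0,0,0,0],[-0.2,0,0,0,0,0,0]]])

```text
time_s: 12.55
eef_pos: [0.4637, 0.1339, 0.044]
eef_rot: [-0.0, -0.035, 0.999, 0.0]
wrist_force: [-4.5, -1.2, 2.0]
opening: 0.001
```

```bash
python3 lk.py
```

```text
t 12.55 plier-frame mm [-86.6  59.2  44. ] tool axes [[-1.0, -0.001, -0.001], [-0.001, 1.0, 0.0], [0.001, 0.0, -1.0]] F [-4.6 -0.8  2. ]
[-77.55001758  46.95871989  62.        ] [13.32482272 74.63245185 62.        ]
```

Emit:
apply_moves(moves=[[[-0.1,0,0,0,0,0,0],[-0.15,0,0,0,0,0,0],[-0.15,0,0,0,0,0,0]]])

```text
time_s: 12.9
eef_pos: [0.4638, 0.1339, 0.0438]
eef_rot: [-0.002, -0.035, 0.999, -0.0]
wrist_force: [-9.3, -1.2, 7.6]
opening: -0.0
```

The link has stalled at 9 N with its near end at x≈-76, so it is home. I back off, rise and go above the handle pad.

Emit:
apply_moves(moves=[[[1.5,0,0,0,0,0,0],[2.5,0,-1,0,0,0,0],[2.5,0,-6,0,0,0,0],[2.5,0,-11,0,0,0,0],[2.5,0,-14,0,0,0,0],[1,-4,-14,0,0,0,0],[-2,-8,-14,0,0,0,0],[-5,-12,-14,0,0,0,0]]])

```text
time_s: 13.7
eef_pos: [0.5259, 0.0164, 0.1854]
eef_rot: [0.002, -0.035, 0.999, -0.0]
wrist_force: [0.7, 0.9, 0.5]
opening: -0.001
```

```bash
python3 lk.py
```

```text
t 13.7 plier-frame mm [-32.5 -62.2 185.4] tool axes [[-1.0, -0.002, 0.005], [-0.002, 1.0, -0.001], [-0.005, -0.001, -1.0]] F [0.7 0.9 0.5]
[-77.02138926  47.04440881  62.        ] [13.32482272 74.68982117 62.        ]
```

Emit:
apply_moves(moves=[[[-3.3,-6,0,0,0,0,0],[-3.3,-6,1,0,0,0,0],[-3.3,-6,3,0,0,0,0],[-3.3,-6,3.5,0,0,0,0],[-3.3,-6,3.5,0,0,0,0]]])

```text
time_s: 14.25
eef_pos: [0.5603, -0.0396, 0.1481]
eef_rot: [-0.001, -0.035, 0.999, 0.0]
wrist_force: [0.1, -0.0, 0.1]
opening: -0.001
```

```bash
python3 - <<'E'
from bench import *
from h import *
st(get_obs());im=camera("wrist")[:,:,::-1];s=camera("scene")[:,:,::-1]
s=cv2.resize(s[180:320,230:390],(400,350),interpolation=cv2.INTER_CUBIC);cv2.imwrite("pics/m7.png",np.hstack([cv2.resize(im,(400,300))[:300],s[:300]]))
E
```

```text
t 14.25 plier-frame mm [  -2.  -120.4  148.1] tool axes [[-1.0, -0.001, -0.001], [-0.001, 1.0, 0.001], [0.001, 0.001, -1.0]] F [ 0.1 -0.   0.1]
```

View pics/m7.png

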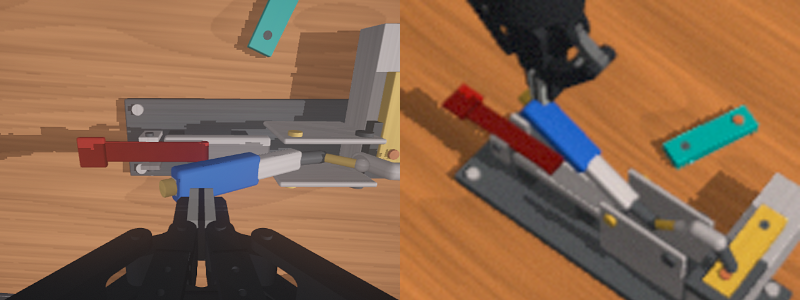

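The tool stands right above the blue handle near its pad, and the red paddle is at the left. Now I press down in steps.

Emit:
apply_moves(moves=[[[-0.1,0,0.8,0,0,0,0],[-0.1,0,1.6,0,0,0,0],[-0.1,0,2.2,0,0,0,0],[-0.1,0,2.6,0,0,0,0],[-0.1,0,3.0,0,0,0,0],[-0.1,0,3.4,0,0,0,0],[-0.1,0,3.4,0,0,0,0]]])

```text
time_s: 15.05
eef_pos: [0.5633, -0.0407, 0.1167]
eef_rot: [0.002, -0.035, 0.999, -0.001]
wrist_force: [-2.1, -1.5, 12.6]
opening: 0.001
```

```bash
cat > s.py <<'E'
from bench import *
from h import *
st(get_obs())
E
python3 s.py
```

```text
t 15.05 plier-frame mm [   0.9 -121.8  116.7] tool axes [[-1.0, -0.001, 0.003], [-0.001, 1.0, -0.002], [-0.003, -0.002, -1.0]] F [-2.2 -1.3 12.6]
```

Emit:
apply_moves(moves=[[[0,0,0.3,0,0,0,0],[0,0,0.6,0,0,0,0],[0,0,0.9,0,0,0,0],[0,0,0.9,0,0,0,0]]])

```text
time_s: 15.45
eef_pos: [0.5644, -0.0414, 0.1088]
eef_rot: [0.003, -0.035, 0.999, -0.002]
wrist_force: [-1.1, -3.1, 15.0]
opening: 0.003
```

Emit:
apply_moves(moves=[[[0,0,0.3,0,0,0,0],[0,0,0.6,0,0,0,0],[0,0,0.6,0,0,0,0]]])

```text
time_s: 15.75
eef_pos: [0.565, -0.0417, 0.1032]
eef_rot: [0.003, -0.035, 0.999, -0.002]
wrist_force: [-0.5, -3.3, 14.7]
opening: 0.003
```

Emit:
apply_moves(moves=[[[0,0,0.2,0,0,0,0],[0,0,0.4,0,0,0,0],[0,0,0.4,0,0,0,0]]])

```text
time_s: 16.05
eef_pos: [0.5652, -0.042, 0.0993]
eef_rot: [0.004, -0.035, 0.999, -0.002]
wrist_force: [0.3, -3.3, 15.9]
opening: -0.0
```

Emit:
apply_moves(moves=[[[0,0,0.2,0,0,0,0],[0,0,0.35,0,0,0,0],[0,0,0.35,0,0,0,0]]])

```text
time_s: 16.35
eef_pos: [0.5654, -0.0426, 0.0961]
eef_rot: [0.004, -0.035, 0.999, -0.003]
wrist_force: [-0.7, -6.7, 16.2]
opening: 0.003
```

Emit:
apply_moves(moves=[[[0,-0.1,0.2,0,0,0,0],[0,-0.1,0.35,0,0,0,0],[0,-0.1,0.35,0,0,0,0]]])

```text
time_s: 16.65
eef_pos: [0.5654, -0.0438, 0.0925]
eef_rot: [0.004, -0.035, 0.999, -0.003]
wrist_force: [1.0, -7.8, 14.1]
opening: 0.002
```

Emit:
apply_moves(moves=[[[0,-0.1,0.2,0,0,0,0],[0,-0.1,0.3,0,0,0,0],[0,-0.1,0.3,0,0,0,0]]])

```text
time_s: 16.95
eef_pos: [0.5654, -0.0444, 0.0891]
eef_rot: [0.004, -0.035, 0.999, -0.003]
wrist_force: [1.3, -5.9, 12.4]
opening: -0.001
```

Emit:
apply_moves(moves=[[[0,0,0.2,0,0,0,0],[0,0,0.3,0,0,0,0],[0,0,0.3,0,0,0,0]]])

```text
time_s: 17.25
eef_pos: [0.5651, -0.0439, 0.0856]
eef_rot: [0.003, -0.035, 0.999, -0.002]
wrist_force: [2.5, -5.3, 9.2]
opening: -0.002
```

Force falls off (past the peak); on in 2 mm steps.

Emit:
apply_moves(moves=[[[0,0,0.1,0,0,0,0],[0,0,0.2,0,0,0,0],[0,0,0.2,0,0,0,0]]])

```text
time_s: 17.55
eef_pos: [0.5647, -0.0434, 0.0831]
eef_rot: [0.003, -0.035, 0.999, -0.002]
wrist_force: [3.3, -4.1, 7.3]
opening: -0.001
```

Emit:
apply_moves(moves=[[[0,0,0.1,0,0,0,0],[0,0,0.2,0,0,0,0],[0,0,0.2,0,0,0,0]]])

```text
time_s: 17.85
eef_pos: [0.5641, -0.043, 0.0805]
eef_rot: [0.002, -0.035, 0.999, -0.001]
wrist_force: [2.4, -2.9, 5.2]
opening: 0.005
```

Emit:
apply_moves(moves=[[[0,0,0.1,0,0,0,0],[0,0,0.2,0,0,0,0],[0,0,0.2,0,0,0,0]]])

```text
time_s: 18.15
eef_pos: [0.5622, -0.0418, 0.0771]
eef_rot: [0.0, -0.035, 0.999, -0.0]
wrist_force: [-0.0, -1.6, 2.3]
opening: 0.003
```

Emit:
apply_moves(moves=[[[0,0,0.1,0,0,0,0],[0,0,0.2,0,0,0,0],[0,0,0.2,0,0,0,0]]])

```text
time_s: 18.45
eef_pos: [0.5609, -0.0412, 0.074]
eef_rot: [-0.001, -0.035, 0.999, 0.0]
wrist_force: [-0.4, 0.4, 0.2]
opening: 0.002
```

Emit:
apply_moves(moves=[[[0,0,0.1,0,0,0,0],[0,0,0.15,0,0,0,0],[0,0,0.15,0,0,0,0]]])

```text
time_s: 18.75
eef_pos: [0.5617, -0.0416, 0.0733]
eef_rot: [-0.0, -0.035, 0.999, 0.0]
wrist_force: [0.8, -0.3, -0.1]
opening: 0.0
```

Emit:
apply_moves(moves=[[[0,0,-0.5,0,0,0,0],[0,0,-2,0,0,0,0],[0,0,-5,0,0,0,0],[0,0,-8,0,0,0,0],[0,0,-8,0,0,0,0],[0,0,-8,0,0,0,0],[0,0,-8,0,0,0,0],[0,0,-8,0,0,0,0]]])

```text
time_s: 19.55
eef_pos: [0.5611, -0.0415, 0.1525]
eef_rot: [-0.001, -0.035, 0.999, 0.0]
wrist_force: [-0.1, 0.4, -0.5]
opening: -0.001
```

```bash
python3 - <<'E'
from bench import *
from h import *
st(get_obs());im=camera("wrist")[:,:,::-1];s=camera("scene")[:,:,::-1]
s=cv2.resize(s[180:320,230:390],(400,350),interpolation=cv2.INTER_CUBIC);cv2.imwrite("pics/m8.png",np.hstack([cv2.resize(im,(400,300))[:300],s[:300]]))
E
```

```text
t 19.55 plier-frame mm [  -1.3 -122.4  152.5] tool axes [[-1.0, -0.001, -0.002], [-0.001, 1.0, 0.001], [0.002, 0.001, -1.0]] F [-0.   0.4 -0.5]
```

View pics/m8.png

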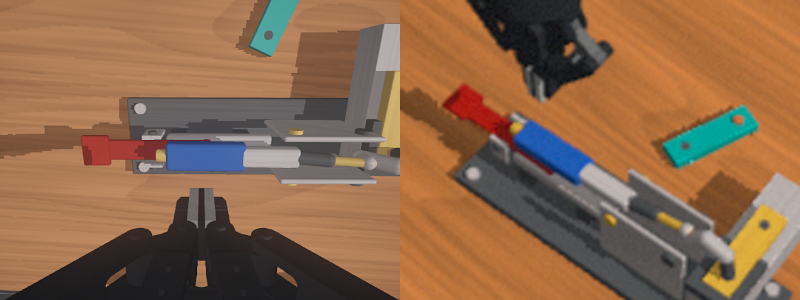

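The view shows the pliers locked with the handle level (blue at (205,155)) and the hand clear; the paddle is at (95,150). I move over the paddle.

Emit:
apply_moves(moves=[[[-0.1,-4,0,0,0,0,0],[-0.1,-8,0,0,0,0,0],[-0.1,-10.5,0,0,0,0,0],[-0.1,-10.5,3,0,0,0,0],[-0.1,-10.5,6,0,0,0,0],[-0.1,-10.5,8,0,0,0,0],[-0.1,-10.5,8.6,0,0,0,0],[-0.1,-10.5,8.6,0,0,0,0]]])

```text
time_s: 20.45
eef_pos: [0.5693, -0.146, 0.0663]
eef_rot: [-0.001, -0.035, 0.999, 0.001]
wrist_force: [0.1, 0.3, 0.7]
opening: 0.002
```

```bash
python3 s.py
```

```text
t 20.45 plier-frame mm [-2.000e-01 -2.272e+02  6.630e+01] tool axes [[-1.0, -0.001, -0.003], [-0.001, 1.0, 0.001], [0.003, 0.001, -1.0]] F [0.1 0.3 0.7]
```

Emit:
apply_moves(moves=[[[0,0,0.5,0,0,0,0],[0,0,1,0,0,0,0],[0,0,1.5,0,0,0,0],[0,0,2,0,0,0,0],[0,0,2.4,0,0,0,0],[0,0,2.8,0,0,0,0],[0,0,2.8,0,0,0,0]]])

```text
time_s: 21.15
eef_pos: [0.5705, -0.1464, 0.0394]
eef_rot: [0.0, -0.035, 0.999, -0.0]
wrist_force: [1.1, 0.6, 2.4]
opening: 0.003
```

```bash
python3 s.py
```

```text
t 21.15 plier-frame mm [   0.9 -227.7   39.4] tool axes [[-1.0, -0.001, 0.001], [-0.001, 1.0, -0.0], [-0.001, -0.0, -1.0]] F [1.1 0.5 2.4]
```

Emit:
apply_moves(moves=[[[0,0,0.3,0,0,0,0],[0,0,0.6,0,0,0,0],[0,0,0.9,0,0,0,0],[0,0,0.9,0,0,0,0]]])

```text
time_s: 21.55
eef_pos: [0.5702, -0.1464, 0.0302]
eef_rot: [-0.0, -0.035, 0.999, 0.0]
wrist_force: [0.8, 0.8, 4.0]
opening: 0.003
```

```bash
cat > hb.py <<'E'
from bench import *
from h import *
st(get_obs());b=camera("scene")[:,:,::-1];h=cv2.cvtColor(b,cv2.COLOR_BGR2HSV);m=cv2.inRange(h[205:300,255:345],(105,120,60),(130,255,255))
cs=max(cv2.findContours(m,0,1)[0],key=cv2.contourArea);print("blue box",cv2.boundingRect(cs))
E
python3 hb.py
python3 - <<'E'
import cv2,numpy as np
b=cv2.imread("pics/scene0.png");h=cv2.cvtColor(b,cv2.COLOR_BGR2HSV);m=cv2.inRange(h[205:300,255:345],(105,120,60),(130,255,255))
print("open ref",cv2.boundingRect(max(cv2.findContours(m,0,1)[0],key=cv2.contourArea)))
E
```

```text
t 21.55 plier-frame mm [   0.6 -227.6   30.2] tool axes [[-1.0, -0.001, -0.0], [-0.001, 1.0, 0.0], [0.0, 0.0, -1.0]] F [0.9 0.7 4. ]
blue box (23, 12, 32, 32)
open ref (23, 12, 32, 32)
```

The handle has sprung open (same outline as at the start). I lift away.

Emit:
apply_moves(moves=[[[0,0,-1,0,0,0,0],[0,0,-2,0,0,0,0],[0,0,-3.5,0,0,0,0],[0,-4,-7,0,0,0,0],[0,-8,-11,0,0,0,0],[0,-10,-15,0,0,0,0],[0,-10,-15,0,0,0,0],[0,-10,-15,0,0,0,0]]])

```text
time_s: 22.4
eef_pos: [0.5779, -0.2474, 0.1833]
eef_rot: [0.002, -0.034, 0.999, -0.001]
wrist_force: [0.3, 0.2, -0.1]
opening: 0.003
```

```bash
python3 hb.py; python3 lk.py; python3 - <<'E'
from bench import *
import cv2
s=camera("scene")[:,:,::-1];cv2.imwrite("pics/f.png",cv2.resize(s[200:320,240:400],(800,600),interpolation=cv2.INTER_CUBIC))
E
```

```text
t 22.4 plier-frame mm [   1.5 -329.   183.3] tool axes [[-1.0, 0.0, 0.003], [0.0, 1.0, -0.002], [-0.003, -0.002, -1.0]] F [ 0.3  0.2 -0.1]
blue box (23, 12, 32, 32)
t 22.45 plier-frame mm [   0.5 -327.4  181.1] tool axes [[-1.0, -0.001, 0.0], [-0.001, 1.0, 0.0], [-0.0, 0.0, -1.0]] F [ 0.   0.1 -0.5]
[-77.02138926  46.95871989  62.        ] [13.32482272 74.68982117 62.        ]
```

View pics/f.png

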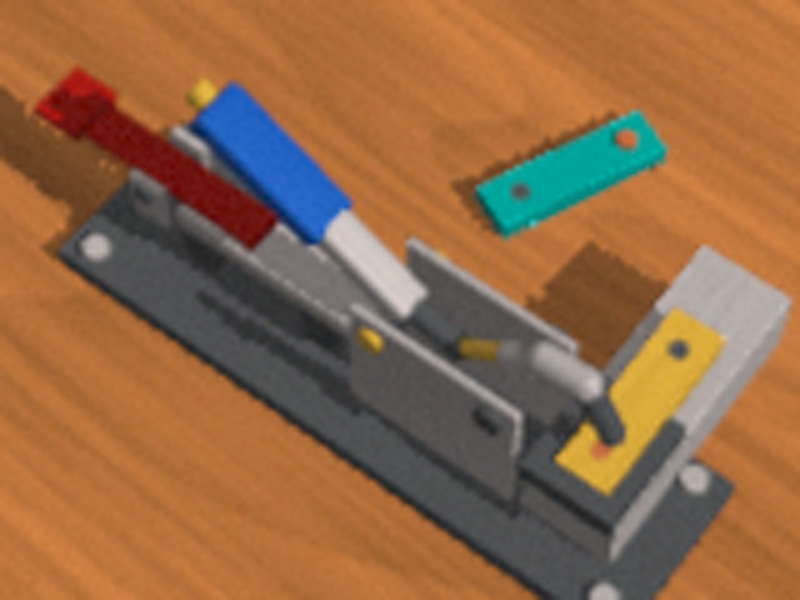

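The final view shows the handle open, the lever at rest, and the link against the back stop with its rivet flush at (600,450).

```bash
python3 -c "
from bench import *
print(hand_in())"
```

```text
the job is handed in; nothing more can be done
None
```

I slid the link home, snapped the pliers shut over centre, took the hand away for about 0.7 s, then pressed the red lever. The pliers sprang open and I handed the job in at about 22.5 s; no verdict was reported.

**Last checks:**
- **Handle:** its outline in the scene camera matches the one at the start exactly, so it is fully open. The red lever looks to be back at rest.
- **Link:** at the end of the push it stalled against the back stop at about 9 N. Its near end measured x ≈ -77 mm in the scene camera, against -75 mm for fully home. The scene camera had read about 2 mm too far out before the push too, so I take it as home.
- **Rivet:** it looks flush, but I judged that by eye and did not measure the depth.
- **Bystanders:** I came nowhere near them and saw none move, but I did not measure their positions.

**What disagreed:** The interface text puts the fingertips 19 mm ahead of the TCP. With the fingers shut I found them about 11 mm behind it. Because of that, my first push attempts passed above the link without moving it. I found the real height by touching the link's top face. That touch reached about 29 N vertically (31 N in all), under the 45 N limit but more than I intended. I corrected the height before the push that worked.

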